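Take a dry-fitted tier stand apart into its holding jigs

TASK

The tiered stand has been stacked up dry on the bench. Take it apart from the top down and set each tier, legs or knob up, in the holding jig made for its size: let go with the disc lying flat on the board between the four stop blocks before going on to the next tier. Set the tiers down rather than dropping them, and leave the coffee glass and the pipe offcut where they stand.

Things in the scene. Friction and masses are not known exactly. Their poses are not given: they have to be found in the camera images.
- tier_crown: Crown tier, top of the tower at the start: plywood disc 80 mm across, 9 mm thick, with a dark turned knob upright in its centre: 28 mm across, straight from 9 to 42 mm above the underside, rounded tip at 52 mm. About 70 g. Origin: centre of the underside; z up. Grip the knob from any direction.
- tier_upper: Upper tier, second from the top at the start: plywood disc 105 mm across, 9 mm thick. On it: dark centre block 28 x 28 mm (sides along x and y), top 50 mm above the underside; four pale legs 10 x 10 mm at x +-20, y +-28 mm, tops at 51 mm, on which the next tier rests loose. Fingers closing along its x on the block pass between the legs. 110 g. Origin: centre of the underside; z up.
- tier_lower: Lower tier, third from the top at the start: plywood disc 130 mm across, 9 mm thick. On it: dark centre block 28 x 28 mm (sides along x and y), top 50 mm above the underside; four pale legs 10 x 10 mm at x +-26, y +-37 mm, tops at 51 mm, on which the next tier rests loose. Fingers closing along its x on the block pass between the legs. 150 g. Origin: centre of the underside; z up.
- tier_base: Base tier, bottom at the start: plywood disc 155 mm across, 9 mm thick. On it: dark centre block 28 x 28 mm (sides along x and y), top 50 mm above the underside; four pale legs 10 x 10 mm at x +-32, y +-45 mm, tops at 51 mm, on which the next tier rests loose. Fingers closing along its x on the block pass between the legs. 200 g. Origin: centre of the underside; z up.
- jig_crown: Jig for the crown tier, fixed to the bench: brown MDF board 106 x 106 mm, 12 mm thick, pencilled centre cross, four pale stop blocks near the corners (12 x 24 mm, tops 22 mm above the bench); their inner faces touch a 96 mm circle, 8 mm clear all round the 80 mm disc. Origin: centre of its underside; a seated tier has its underside 12 mm higher.
- jig_upper: Jig for the upper tier, fixed to the bench: brown MDF board 124 x 124 mm, 12 mm thick, pencilled centre cross, four pale stop blocks near the corners (12 x 24 mm, tops 22 mm above the bench); their inner faces touch a 121 mm circle, 8 mm clear all round the 105 mm disc. Origin: centre of its underside; a seated tier has its underside 12 mm higher.
- jig_lower: Jig for the lower tier, fixed to the bench: brown MDF board 142 x 142 mm, 12 mm thick, pencilled centre cross, four pale stop blocks near the corners (12 x 24 mm, tops 22 mm above the bench); their inner faces touch a 146 mm circle, 8 mm clear all round the 130 mm disc. Origin: centre of its underside; a seated tier has its underside 12 mm higher.
- jig_base: Jig for the base tier, fixed to the bench: brown MDF board 166 x 166 mm, 12 mm thick, pencilled centre cross, four pale stop blocks near the corners (12 x 24 mm, tops 22 mm above the bench); their inner faces touch a 171 mm circle, 8 mm clear all round the 155 mm disc. Origin: centre of its underside; a seated tier has its underside 12 mm higher.
- coffee_glass: Bystander: lidded coffee glass, 76 mm in diameter, 106 mm high with lid knob, handle on its y side; origin at the centre of its underside.
- pipe_offcut: Bystander: short white plastic pipe standing on end, 110 mm in diameter, 100 mm high; origin at the centre of its underside.
Things that resemble listed ones, but are neither listed nor needed, are in the scene too. What is shaped like the tier_crown but green or pink is not meant. Leave any orange look-alike of the tier_upper alone.

How it is judged (in metres and radians):
On the way, in this order (a step that is already met when the one before it is completed fails the run):
1. the crown tier lies flat between the stop blocks of its own jig, released (horizontal distance between tier_crown and jig_crown below 0.013 m and z of tier_crown in the frame of jig_crown between 0.009 and 0.0155 m and angle between tier_crown's own z axis and vertical below 0.06 rad and contact force between the fingers and tier_crown below 0.1 N and linear speed of tier_crown below 0.03 m/s), for 0.2 s.
2. the upper tier lies flat between the stop blocks of its own jig, released (horizontal distance between tier_upper and jig_upper below 0.013 m and z of tier_upper in the frame of jig_upper between 0.009 and 0.0155 m and angle between tier_upper's own z axis and vertical below 0.06 rad and contact force between the fingers and tier_upper below 0.1 N and linear speed of tier_upper below 0.03 m/s), for 0.2 s.
3. the lower tier lies flat between the stop blocks of its own jig, released (horizontal distance between tier_lower and jig_lower below 0.013 m and z of tier_lower in the frame of jig_lower between 0.009 and 0.0155 m and angle between tier_lower's own z axis and vertical below 0.06 rad and contact force between the fingers and tier_lower below 0.1 N and linear speed of tier_lower below 0.03 m/s), for 0.2 s.
4. the base tier lies flat between the stop blocks of its own jig, released (horizontal distance between tier_base and jig_base below 0.013 m and z of tier_base in the frame of jig_base between 0.009 and 0.0155 m and angle between tier_base's own z axis and vertical below 0.06 rad and contact force between the fingers and tier_base below 0.1 N and linear speed of tier_base below 0.03 m/s), for 0.2 s.
At the end, for the whole second after the job is handed in: Each of the four tiers lies upright (within 0.06 rad), flat on the board of its own jig (underside 9 to 15.5 mm above the bench, 12 mm nominal), its centre within 13 mm of the jig's centre, which is anywhere between the stop blocks; all are released and at rest (all of step 1 and all of step 2 and all of step 3 and all of step 4); the robot touches nothing.
It fails at once if the coffee glass was moved by more than 20 mm (distance of coffee_glass from where it was at the start of the episode above 0.02 m).
It fails at once if the pipe offcut was moved by more than 20 mm (distance of pipe_offcut from where it was at the start of the episode above 0.02 m).
It fails at once if a tier was dropped from more than about 2 cm (moved faster than 0.65 m/s while not held) ((contact force between each of the arm, the fingers and tier_crown below 0.05 N and linear speed of tier_crown above 0.65 m/s) or (contact force between each of the arm, the fingers and tier_upper below 0.05 N and linear speed of tier_upper above 0.65 m/s) or (contact force between each of the arm, the fingers and tier_lower below 0.05 N and linear speed of tier_lower above 0.65 m/s) or (contact force between each of the arm, the fingers and tier_base below 0.05 N and linear speed of tier_base above 0.65 m/s)).
It also fails if it takes over 112 s, if anything falls off the work surface, if the arm or the gripper's body presses on something with over 40 N, if the wrist force passes 120 N, or if a joint passes its speed limit or range.

ROBOT

A 6-joint arm with a two-finger parallel gripper is mounted at the origin on the work surface. World frame = base frame: x ahead of the robot, y to its left, z up, the work surface at z = 0. Lengths are in mm, angles in degrees, forces in N, time in s.
With the tool pointing down it reaches from about 325 to 900 mm from the base axis. Payload 6.1 kg.
Tool frame: the origin (TCP) lies at the very end of the fingers, on their centre line; the grasp point (between the pads) lies 19 mm behind it; z points along the fingers, y is the direction in which the jaws open and shut (so a half turn about z gives the same grasp; the last joint's range is limited). The gripper opens to 85 mm and grips with 20 to 120 N. Pads are 22 mm wide; open, the fingers measure 114 mm over their backs; the gripper's body (76 mm by 85 mm) begins 54 mm behind the grasp point. The pads swing forward as they close: fully open they stand 13 mm farther back than shut.
Start: joints at [66.343, 12.628, 87.462, -0, 79.91, -7.225], TCP at [176.801, 599.464, 208.9] pointing down, gripper open.
Joint ranges: [-170.65, 170.65], [-52.31, 119.04], [5.05, 147.46], [-71.25, 251.25], [11.57, 151.72], [-153.62, 153.62]. Speed limits (degrees/s): [147.25, 147.25, 172.46, 180, 180, 180].

INTERFACE

Orientations are given as [roll, pitch, yaw] about the fixed x, y, z axes, in that order (R = Rz(yaw) Ry(pitch) Rx(roll)).
In Python, from cell import arm gives the robot as it stands.
- The arm moves only by the tool drive_tool, never from a script. Its argument "targets" is a list of rows, each a list of 7 numbers: the shift along the world's x, y, z each as a share of 0.5 m, from -1 to 1, then the turn, a rotation vector about the world's x, y, z each as a share of 120 degrees, from -1 to 1, then the closure in counts, from 0 (fully open) to 255 (shut). In form: [[tx, ty, tz, ax, ay, az, fingers], ...]. A call has 1 to 10 rows; each row is the pose to reach, as a shift and turn from the pose commanded when the call began; what a row does not reach only later rows make up. A row lasts 1/12 s, in which the tool goes at most 41.7 mm and 7.16 degrees, less where a joint would pass 70% of its speed; a pose out of reach is approached as far as the arm can. A call with a number of a shift or a turn outside -1 to 1 is refused whole. A call with a gripper value outside its range is refused whole. The fingers move at their own pace and stop on an object; "force" is the grip in N (left out, the last holds). Time passes only in rows, so rows that repeat a pose let the fingers close. It gives the time, the measured TCP pose, the force and the opening at its end, in the units of the state.
- arm.observe(): the state, without advancing time (a new reading comes with each control period).
- arm.camera(name): name is "side" or "top"; returns (picture, depth): 420x560x3 uint8, red, green, blue; 420x560 float32, mm along the optical axis (not along the pixel's ray), 0 where there is no reading.
- arm.camera_model(name): a dict with "fx", "fy", "cx", "cy" (pixels), "R" (3x3) and "t" (3): a world point X has camera coordinates R X + t. Camera axes: x right, y down, z forward; pixel columns grow to the right and rows downward; lengths in mm; the calibration is good to about 2 mm. A picture is of the moment at which its call begins. camera_model takes no time and is no camera call.
- arm.job_done(): hands the job in, once; it reports no verdict.
The state is a dict: "t": time; "joint_positions": joint angles; "joint_velocities": joint speeds; "joint_efforts": joint torques, N m; "position": TCP position; "tool_rot": TCP orientation; "contact_force": force on the tool from outside, world axes, zero at the start; "ft_torque": the same for the moment, N m; "finger_gap": finger opening in mm.
Only numpy, scipy, OpenCV 4.12 (cv2) and the standard library are available. Lean on these libraries where they do the work, as an engineer would, in place of code of your own. Each camera call takes 0.05 s, during which the arm holds its last target.

## Working session

There is one attempt and no reset: what is moved stays moved. The work goes in short steps, Python scripts to look and compute and a tool call to move; the robot and the scene stay as the last step left them, time stands still between calls to the robot, and variables do not carry over. Pictures are saved under pics/ and viewed, and the job is handed in when it is done.

Besides the shell and the picture viewer there is one more tool, called as a command line: name --pt "numbers of a row" for each row, then --argument value for the rest. drive_tool: Moves the arm, as the interface text tells. Shift numbers are shares of 0.5 m and turn numbers shares of 120 degrees, none past 1 either way. Its arguments: {"type":"object","properties":{"targets":{"type":"array","items":{"type":"array","items":{"type":"number"}}},"force":{"type":"number"}},"required":["targets"]}

```bash
ls; mkdir -p pics
python3 - <<'E'
from cell import arm
import cv2,numpy as np
print(arm.observe())
for n in("side","top"):
    p,d=arm.camera(n); cv2.imwrite(f"pics/{n}0.png",p[:,:,::-1]); np.savez(f"pics/{n}0.npz",p=p,d=d)
    print(n,arm.camera_model(n))
E
```

```text
pics
{'t': 0.0, 'joint_positions': array([ 6.63430704e+01,  1.26765269e+01,  8.75259358e+01,  1.14579194e-03,
        7.99110823e+01, -7.22637867e+00]), 'joint_velocities': array([ 0.03554284,  0.0537724 ,  0.00414654, -0.05719657,  0.00109423,
       -0.04508455]), 'joint_efforts': array([ 1.60997795e-03, -4.96892667e+01, -3.89402390e+01,  5.10600057e-05,
        1.06088229e-02, -3.75379130e-06]), 'position': array([176.52933523, 598.86859204, 207.783824  ]), 'tool_rot': array([-1.79887499e+02, -1.54015252e-02,  1.63569232e+02]), 'contact_force': array([ 0.39080797, -0.42379172,  0.28894997]), 'ft_torque': array([ 0.05453036, -0.03185719, -0.0130893 ]), 'finger_gap': 85.45762752204533}
side {'fx': 473.7286446787438, 'fy': 473.7286446787438, 'cx': 279.12325356625786, 'cy': 207.8817389826396, 'R': array([[ 0.97650655, -0.21519761, -0.01117803],
       [-0.14464901, -0.61616118, -0.77422353],
       [ 0.15972358,  0.75765124, -0.63281354]]), 't': array([-588.48055795,  118.67317409, 1192.58807899])}
top {'fx': 510.69364921340804, 'fy': 510.69364921340804, 'cx': 284.0745298673678, 'cy': 219.04022636433447, 'R': array([[ 0.02124804, -0.99970432, -0.01182308],
       [-0.9957996 , -0.02010864, -0.08932416],
       [ 0.08906   ,  0.01367138, -0.99593243]]), 't': array([ -96.96840213,  594.82508132, 1285.92042065])}
```

View pics/side0.png

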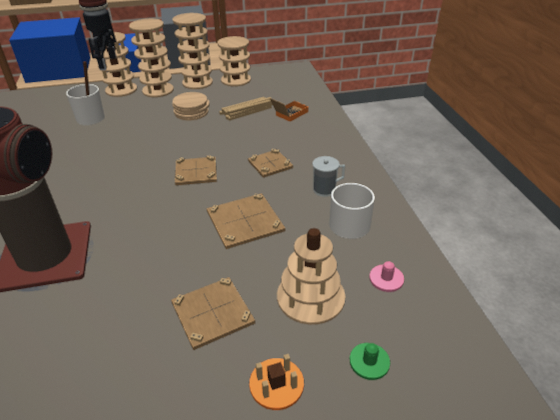

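View pics/top0.png

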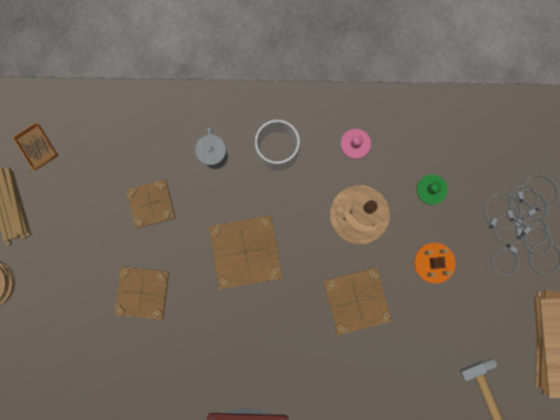

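Top view: tower at (360,214). Jigs by size: crown (151,203), upper (141,293), lower (357,300), base (246,251). The green (432,189) and pink (356,143) crown-shaped pieces and the orange tier (435,263) are look-alikes. The glass is at (210,150) and the pipe at (277,142). Next I'll measure all of these.

```bash
cat > h.py <<'E'
import numpy as np,cv2
from cell import arm
def world(name,d):
    m=arm.camera_model(name); v,u=np.mgrid[0:d.shape[0],0:d.shape[1]]
    c=np.stack([(u-m['cx'])/m['fx']*d,(v-m['cy'])/m['fy']*d,d],-1)
    return (c-m['t'])@m['R']
def ray(name,uv,z):
    m=arm.camera_model(name); uv=np.atleast_2d(uv).astype(float)
    r=np.c_[(uv[:,0]-m['cx'])/m['fx'],(uv[:,1]-m['cy'])/m['fy'],np.ones(len(uv))]@m['R']
    o=-m['R'].T@m['t']; s=(z-o[2])/r[:,2]
    return (o+s[:,None]*r)
def proj(name,X):
    m=arm.camera_model(name); c=np.atleast_2d(X)@m['R'].T+m['t']
    return np.c_[c[:,0]/c[:,2]*m['fx']+m['cx'],c[:,1]/c[:,2]*m['fy']+m['cy']]
def shot(name,tag):
    p,d=arm.camera(name); np.savez(f"pics/{name}{tag}.npz",p=p,d=d); return p,d
def crop(p,x0,y0,x1,y1,s,f):
    cv2.imwrite(f,cv2.resize(p[y0:y1,x0:x1,::-1],None,fx=s,fy=s,interpolation=cv2.INTER_CUBIC))
E
python3 - <<'E'
from h import *
for n,js in(("top",{'crown':(151,203),'upper':(141,293),'lower':(357,300),'base':(246,251)}),("side",{'crown':(271,162),'upper':(196,169),'lower':(213,311),'base':(245,219)})):
    z=np.load(f"pics/{n}0.npz"); p,d=z['p'],z['d']
    hsv=cv2.cvtColor(p,cv2.COLOR_RGB2HSV)
    for k,c in js.items(): print(n,k,hsv[c[1]+6,c[0]+6],end=' ')
    print('bench',hsv[200,100] if n=='top' else hsv[150,120])
    m=((hsv[...,0]>8)&(hsv[...,0]<25)&(hsv[...,1]>90)).astype(np.uint8)
    m=cv2.morphologyEx(m,cv2.MORPH_CLOSE,np.ones((5,5)))
    cs,_=cv2.findContours(m,cv2.RETR_EXTERNAL,cv2.CHAIN_APPROX_NONE)
    for k,c in js.items():
        for q in cs:
            if cv2.pointPolygonTest(q,c,False)>=0:
                W=ray(n,q[:,0,:],12)[:,:2].astype(np.float32)
                r=cv2.minAreaRect(W); print(n,k,np.round(r[0],1),np.round(r[1],1),round(r[2],1))
z=np.load("pics/top0.npz"); W=world("top",z['d'])
for nm,(u,v) in dict(bench=(100,100),j=(250,265),jl=(366,290),knob=(371,206),glass=(210,150),rim=(277,121),base=(340,222)).items(): print(nm,np.round(W[v,u],1))
for n in("top","side"):
    p=np.load(f"pics/{n}0.npz")['p']
    if n=="top": crop(p,310,160,410,260,6,"pics/ttop.png")
    else: crop(p,260,215,360,325,5,"pics/tside.png")
E
```

```text
top crown [ 16 123 129] top upper [ 16 122 125] top lower [ 15 127 129] top base [ 15 124 128] bench [ 17  37 111]
top crown [631.9 266. ] [105.6 105.6] 16.3
top upper [400.5 278.7] [123.9 123. ] 85.4
top lower [ 392.3 -275.1] [142.1 142.3] 15.5
top base [511.2  15. ] [165.  165.3] 11.4
side crown [ 16 112 152] side upper [ 15 111 156] side lower [ 16 111 152] side base [ 16 113 151] bench [ 21  36 121]
side crown [630.4 261.2] [108.4 118.3] 17.0
side upper [399.5 275.8] [141.6 122. ] 84.9
side lower [ 391.  -278.7] [141.4 147.7] 15.6
side base [509.9  10.1] [166.2 174.4] 11.3
bench [ 9.104e+02  4.175e+02 -5.000e-01]
j [477.3   1.2   8.2]
jl [ 419.9 -297.8   13.6]
knob [ 614.3 -280.1  199.6]
glass [756.2  99.6 102.5]
rim [832.9 -63.   98.5]
base [ 589.1 -225.    59.2]
```

View pics/ttop.png

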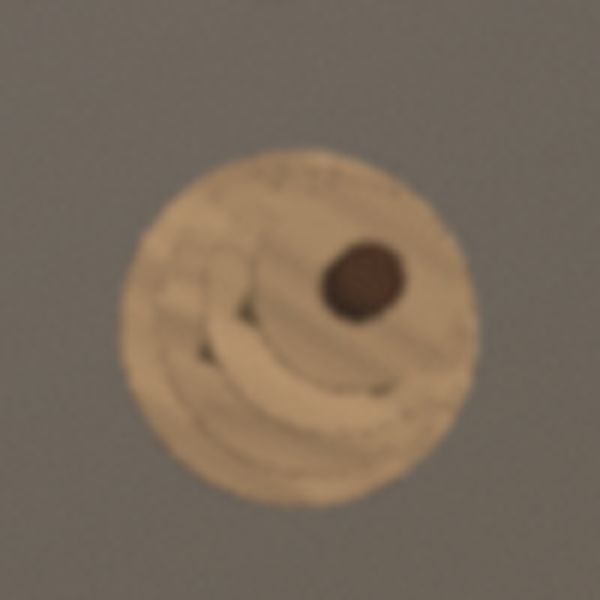

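View pics/tside.png

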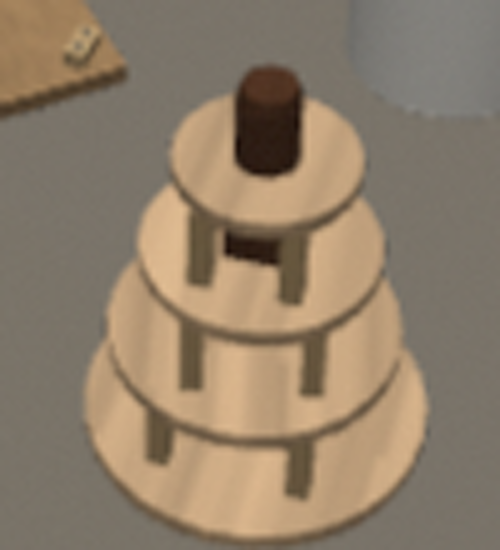

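Run:
```python
from h import *
for n,b in(("top",(355,190,385,222)),("side",(303,225,325,255))):
    z=np.load(f"pics/{n}0.npz"); p,d=z['p'],z['d']; W=world(n,d)
    g=p.astype(int).sum(-1); m=np.zeros(g.shape,bool); x0,y0,x1,y1=b; m[y0:y1,x0:x1]=g[y0:y1,x0:x1]<210
    ys,xs=np.nonzero(m); P=W[m]; print(n,m.sum(),'bbox',xs.min(),xs.max(),ys.min(),ys.max(),'cen',xs.mean(),ys.mean(),'zmax',np.percentile(P[:,2],[5,50,95]).round(1))
    q=P[P[:,2]>196]; print(' tip pts',len(q),q.mean(0).round(1), 'ray@195',ray(n,(xs.mean(),ys.mean()),195).round(1))
print('cams',[(-arm.camera_model(n)['R'].T@arm.camera_model(n)['t']).round() for n in("top","side")])
# side legs of tiers: bottoms, px from crop/5+offset
for nm,z,pts in(("upper",111,[(199,285),(291,305)]),("lower",60,[(190,389),(313,394)]),("base",9,[(157,462),(298,496)])):
    q=ray("side",np.array(pts)/5+[260,215],z); v=q[1]-q[0]; print(nm,q.round(1).tolist(),np.hypot(*v[:2]).round(1),np.degrees(np.arctan2(v[1],v[0])).round(1))
# base disc outline from top at z 9
z=np.load("pics/top0.npz");hsv=cv2.cvtColor(z['p'],cv2.COLOR_RGB2HSV)
m=((hsv[...,1]>70)).astype(np.uint8); m[:160]=0;m[245:]=0;m[:,:325]=0;m[:,395:]=0
ys,xs=np.nonzero(m); c=cv2.findContours(m,0,1)[0]; c=max(c,key=cv2.contourArea); print('disc',cv2.minEnclosingCircle(c),cv2.fitEllipse(c)); print(ray("top",cv2.fitEllipse(c)[0],9).round(1))
```

```text
top 122 bbox 364 376 201 212 cen 369.9016393442623 206.63934426229508 zmax [177.9 201.6 205.5]
 tip pts 94 [ 613.5 -279.8  202.3] ray@195 [[ 613.3 -278.3  195. ]]
side 252 bbox 307 319 229 249 cen 313.0595238095238 239.0793650793651 zmax [164.7 189.5 204. ]
 tip pts 92 [ 610.3 -292.5  208.3] ray@195 [[ 608.7 -296.   195. ]]
cams [array([ 480., -103., 1333.]), array([ 401., -957.,  840.])]
upper [[581.8, -300.4, 111.0], [616.1, -319.8, 111.0]] 39.3 -29.6
lower [[575.8, -311.9, 60.0], [626.1, -326.3, 60.0]] 52.3 -16.0
base [[562.8, -306.9, 9.0], [618.2, -338.6, 9.0]] 63.8 -29.9
disc ((359.4776916503906, 214.06361389160156), 30.20363998413086) ((359.3210144042969, 214.31871032714844), (58.73098373413086, 59.457542419433594), 112.64022064208984)
[[ 614.5 -279.7    9. ]]
```

drive_tool --pt "0.29 -0.586 0.1 0 0 -0.29 0" --pt "0.29 -0.586 0.1 0 0 -0.29 0" --pt "0.29 -0.586 0.1 0 0 -0.29 0" --pt "0.29 -0.586 0.1 0 0 -0.29 0" --pt "0.29 -0.586 0.1 0 0 -0.29 0" --pt "0.29 -0.586 0.1 0 0 -0.29 0" --pt "0.29 -0.586 0.1 0 0 -0.29 0" --pt "0.29 -0.586 0.1 0 0 -0.29 0" --pt "0.29 -0.586 0.1 0 0 -0.29 0" --pt "0.29 -0.586 0.1 0 0 -0.29 0" --force 30

```text
t: 0.93
position: [322.9, 304.9, 259.2]
tool_rot: [179.9, 0.0, 128.5]
contact_force: [0.1, 0.9, -0.2]
finger_gap: 85.3
```

drive_tool --pt "0.292 -0.586 0 0 0 -0.285 0" --pt "0.292 -0.586 0 0 0 -0.285 0" --pt "0.292 -0.586 0 0 0 -0.285 0" --pt "0.292 -0.586 0 0 0 -0.285 0" --pt "0.292 -0.586 0 0 0 -0.285 0" --pt "0.292 -0.586 0 0 0 -0.285 0" --pt "0.292 -0.586 0 0 0 -0.285 0" --pt "0.292 -0.586 0 0 0 -0.285 0" --pt "0.292 -0.586 0 0 0 -0.285 0" --pt "0.292 -0.586 0 0 0 -0.285 0"

```text
t: 1.77
position: [468.0, 13.1, 257.9]
tool_rot: [-179.9, -0.1, 94.5]
contact_force: [0.0, -0.2, 0.1]
finger_gap: 85.3
```

drive_tool --pt "0.292 -0.586 0 0 0 -0.285 0" --pt "0.292 -0.586 0 0 0 -0.285 0" --pt "0.292 -0.586 0 0 0 -0.285 0" --pt "0.292 -0.586 0 0 0 -0.285 0" --pt "0.292 -0.586 0 0 0 -0.285 0" --pt "0.292 -0.586 0 0 0 -0.285 0" --pt "0.292 -0.586 0 0 0 -0.285 0" --pt "0.292 -0.586 0 0 0 -0.285 0" --pt "0.292 -0.586 0 0 0 -0.285 0" --pt "0.292 -0.586 0 0 0 -0.285 0"

```text
t: 2.6
position: [614.5, -278.4, 256.5]
tool_rot: [-179.8, -0.0, 60.4]
contact_force: [0.1, 1.1, 0.0]
finger_gap: 85.6
```

Run:
```python
from h import *
o=arm.observe(); print(o['t'],o['position'],o['tool_rot'],o['joint_positions'].round(1))
p,d=shot("top","1"); p2,_=shot("side","1")
a=cv2.resize(p[150:270,300:420],(400,400)); b=cv2.resize(p2[180:330,235:385],(400,400)); cv2.imwrite("pics/c1.png",np.hstack([a,b])[:,:,::-1])
```

```text
2.6 [ 614.48428231 -278.36374152  256.53370789] [-1.79792688e+02 -4.82336910e-02  6.03972962e+01] [-31.1  18.2  75.7   0.   86.3  -1.5]
```

View pics/c1.png

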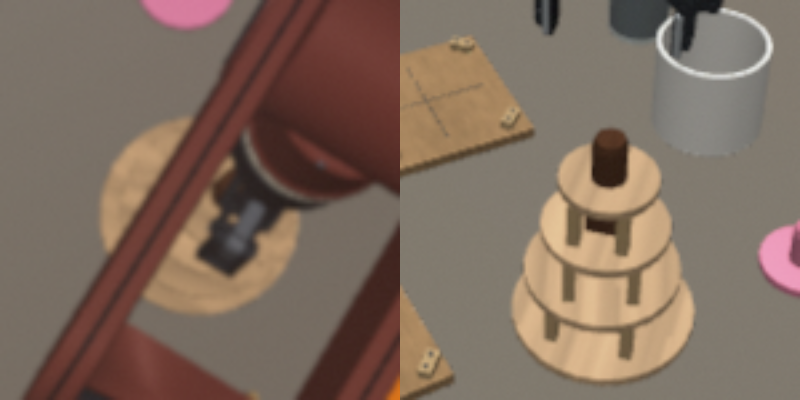

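The crown is the pale disc with the dark knob on top of the tower, at about (313,240) in side, with the fingers either side of it. Next I go down and grip.

drive_tool --pt "0 -0.002 -0.06 0 0 0 0" --pt "0 -0.002 -0.11 0 0 0 0" --pt "0 -0.002 -0.15 0 0 0 0" --pt "0 -0.002 -0.176 0 0 0 0" --pt "0 -0.002 -0.176 0 0 0 60" --pt "0 -0.002 -0.176 0 0 0 120" --pt "0 -0.002 -0.176 0 0 0 160" --pt "0 -0.002 -0.176 0 0 0 255" --pt "0 -0.002 -0.176 0 0 0 255" --pt "0 -0.002 -0.176 0 0 0 255" --force 30

```text
t: 3.53
position: [614.8, -281.0, 173.1]
tool_rot: [179.8, -0.0, 60.4]
contact_force: [0.6, 0.6, 4.8]
finger_gap: 24.2
```

drive_tool --pt "0 0 0 0 0 0 255" --pt "0 0 0 0 0 0 255" --pt "0 0 0 0 0 0 255" --pt "0 0 0 0 0 0 255"

```text
t: 3.87
position: [614.8, -281.0, 173.1]
tool_rot: [179.8, -0.0, 60.4]
contact_force: [-0.6, 1.2, 6.5]
finger_gap: 24.0
```

The gap of 24 mm and the upward force mean the pads are on the knob's rounded tip. I'll open, go lower and grip again.

drive_tool --pt "0 0 0 0 0 0 90" --pt "0 0 0 0 0 0 90" --pt "0 0 0 0 0 0 90" --pt "0 0 -0.012 0 0 0 90" --pt "0 0 -0.012 0 0 0 90" --pt "0 0 -0.012 0 0 0 90"

```text
t: 4.37
position: [613.2, -280.3, 163.7]
tool_rot: [-179.9, -0.0, 60.4]
contact_force: [0.4, -0.0, 0.3]
finger_gap: 55.3
```

Run:
```python
from h import *
p2,_=shot("side","2"); crop(p2,260,190,370,330,5,"pics/c2.png")
```

```text
(no output)
```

View pics/c2.png

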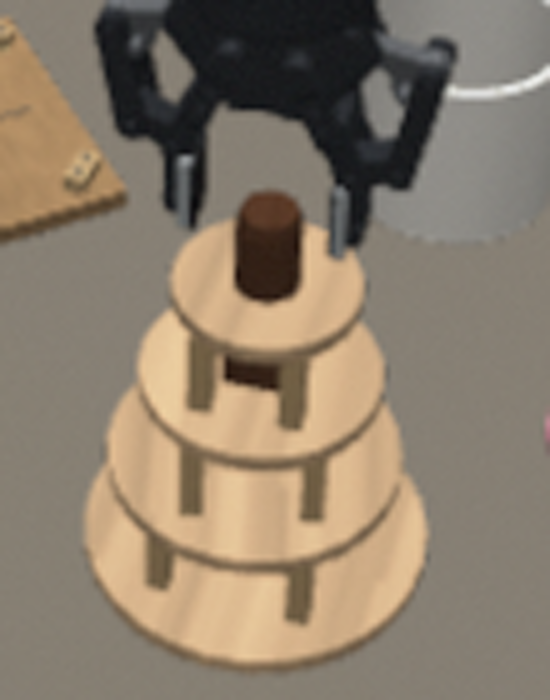

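Run:
```python
from h import *
for z in (153,162,173,182,195,205): print(z,((proj("side",[614,-280,z])-[260,190])*5).round())
```

```text
153 [[264. 292.]]
162 [[264. 276.]]
173 [[265. 257.]]
182 [[266. 241.]]
195 [[267. 217.]]
205 [[268. 198.]]
```

drive_tool --pt "0 0 -0.01 0 0 0 90" --pt "0 0 -0.01 0 0 0 130" --pt "0 0 -0.01 0 0 0 160" --pt "0 0 -0.01 0 0 0 200" --pt "0 0 -0.01 0 0 0 255" --pt "0 0 -0.01 0 0 0 255" --pt "0 0 -0.01 0 0 0 255" --pt "0 0 -0.01 0 0 0 255" --force 30

```text
t: 5.08
position: [613.7, -280.5, 159.8]
tool_rot: [-180.0, 0.0, 60.4]
contact_force: [-0.5, -0.1, -0.9]
finger_gap: 26.5
```

drive_tool --pt "0 0 0.01 0 0 0 255" --pt "0 0 0.03 0 0 0 255" --pt "0 0 0.06 0 0 0 255" --pt "0 0 0.1 0 0 0 255" --pt "0 0 0.1 0 0 0 255"

```text
t: 5.5
position: [616.1, -281.9, 216.0]
tool_rot: [179.5, 0.0, 60.4]
contact_force: [0.9, -0.5, 0.8]
finger_gap: 26.4
```

Run:
```python
from h import *
o=arm.observe(); print(o['position'],o['finger_gap'],o['contact_force'])
p2,_=shot("side","3"); crop(p2,250,170,370,330,4,"pics/c3.png")
```

```text
[ 616.13616913 -281.89836436  216.00467978] 26.38232586364369 [ 0.94050755 -0.5423804   0.81529034]
```

View pics/c3.png

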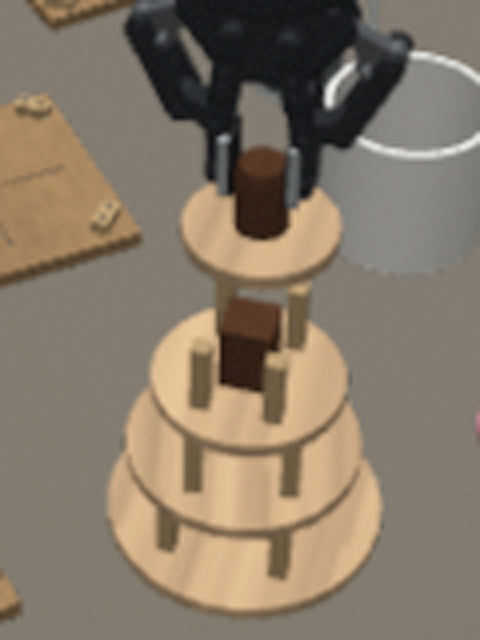

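drive_tool --pt "0.001 0.04 0 0 0 0 255" --pt "0.004 0.1 0 0 0 0 255" --pt "0.008 0.17 0 0 0 0 255" --pt "0.01 0.24 0 0 0 0 255" --pt "0.012 0.31 0 0 0 0 255" --pt "0.014 0.38 0 0 0 0 255" --pt "0.016 0.45 0 0 0 0 255" --pt "0.018 0.52 0 0 0 0 255" --pt "0.018 0.56 0 0 0 0 255" --pt "0.018 0.56 0 0 0 0 255"

```text
t: 6.38
position: [622.1, 4.2, 208.9]
tool_rot: [-179.9, -0.1, 60.6]
contact_force: [-0.0, -0.3, -1.0]
finger_gap: 26.6
```

drive_tool --pt "0.001 0.04 0 0 0 0 255" --pt "0.004 0.1 0 0 0 0 255" --pt "0.008 0.17 0 0 0 0 255" --pt "0.01 0.24 0 0 0 0 255" --pt "0.012 0.31 0 0 0 0 255" --pt "0.014 0.38 -0.04 0 0 0 255" --pt "0.016 0.45 -0.1 0 0 0 255" --pt "0.018 0.52 -0.16 0 0 0 255" --pt "0.018 0.536 -0.2 0 0 0 255" --pt "0.018 0.536 -0.2 0 0 0 255"

```text
t: 7.22
position: [626.7, 269.1, 101.5]
tool_rot: [-179.5, 0.4, 60.6]
contact_force: [-1.6, -0.8, -1.5]
finger_gap: 26.7
```

Run:
```python
from h import *
o=arm.observe(); print(o['position'],o['finger_gap'],o['contact_force'])
p2,d=shot("side","4"); p,dt=shot("top","4")
a=cv2.resize(p2[80:200,220:340],(400,400)); b=cv2.resize(p[150:250,100:200],(400,400)); cv2.imwrite("pics/c4.png",np.hstack([a,b])[:,:,::-1])
```

```text
[626.6775457  269.14190664 101.51852846] 26.73369795189219 [-1.56857574 -0.83711538 -1.45302601]
```

View pics/c4.png

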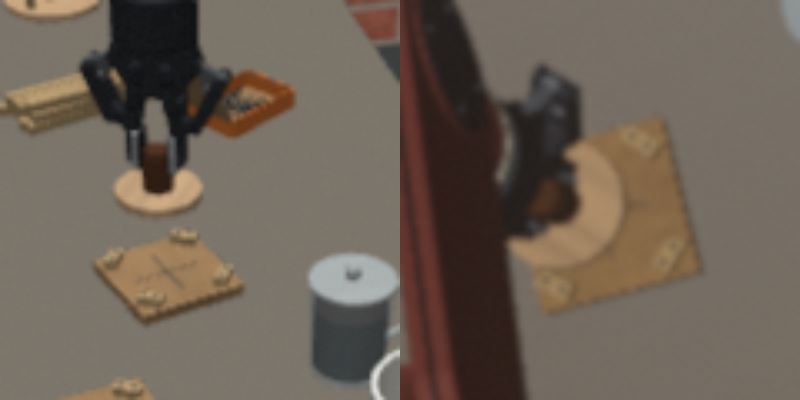

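drive_tool --pt "0 0 0 0 0 0 255" --pt "0 0 0 0 0 0 255"

```text
t: 7.48
position: [633.6, 266.3, 112.2]
tool_rot: [179.8, -0.1, 60.3]
contact_force: [0.3, 0.2, -0.2]
finger_gap: 26.6
```

```bash
cat >> h.py <<'E'
def disc(n,p,box,z,thr=(100,150)):
    x0,y0,x1,y1=box; hsv=cv2.cvtColor(p,cv2.COLOR_RGB2HSV)
    m=np.zeros(p.shape[:2],np.uint8); s=hsv[y0:y1,x0:x1]
    m[y0:y1,x0:x1]=((s[...,0]>10)&(s[...,0]<22)&(s[...,1]>70)&(s[...,2]>thr[1])).astype(np.uint8)
    c=max(cv2.findContours(m,0,1)[0],key=cv2.contourArea); h=cv2.convexHull(c); e=cv2.fitEllipse(h)
    W=ray(n,h[:,0,:],z); r=cv2.minEnclosingCircle(W[:,:2].astype(np.float32))
    return e,ray(n,e[0],z)[0].round(1),r
E
python3 - <<'E'
from h import *
o=arm.observe(); print(o['position'],o['tool_rot'],o['contact_force'])
p2,d=shot("side","5"); z=o['position'][2]-6.8+9
print(disc("side",p2,(245,115,290,148),z))
p1=np.load("pics/side3.npz")['p']; print(disc("side",p1,(290,213,337,242),216-6.8+9))
E
```

```text
[633.60908511 266.2707776  112.24879992] [ 1.79843249e+02 -1.27907626e-01  6.02746900e+01] [ 0.27547323  0.24877654 -0.15428913]
(((269.4591979980469, 133.07850646972656), (13.437960624694824, 25.491910934448242), 88.10638427734375), array([632.6, 264.6, 114.4]), ((632.3341674804688, 264.3410949707031), 39.86873245239258))
(((314.87109375, 226.07818603515625), (26.0771427154541, 39.83875274658203), 91.82481384277344), array([ 614.9, -284.4,  218.2]), ((615.1956787109375, -283.0367126464844), 39.80522155761719))
```

drive_tool --pt "0 0 -0.06 0 0 0 255" --pt "0 0 -0.12 0 0 0 255" --pt "0 0 -0.15 0 0 0 255" --pt "0 0 -0.165 0 0 0 255" --pt "0 0 -0.174 0 0 0 255" --pt "0 0 -0.18 0 0 0 255" --pt "0 0 -0.182 0 0 0 255" --pt "0 0 -0.182 0 0 0 255" --pt "0 0 -0.182 0 0 0 255" --pt "0 0 -0.182 0 0 0 255"

```text
t: 8.37
position: [632.6, 267.8, 20.1]
tool_rot: [179.9, -0.1, 60.4]
contact_force: [0.3, 0.0, -0.5]
finger_gap: 26.6
```

Run:
```python
from h import *
p2,d=shot("side","6"); crop(p2,240,110,310,180,8,"pics/c6.png")
```

```text
(no output)
```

View pics/c6.png

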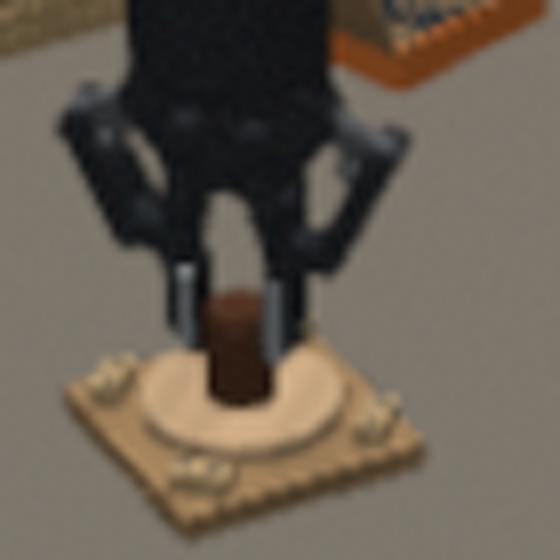

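The crown sits inside the stop blocks, just above the board. I'll lower it until it touches.

drive_tool --pt "0 0 -0.002 0 0 0 255" --pt "0 0 -0.003 0 0 0 255" --pt "0 0 -0.003 0 0 0 255" --pt "0 0 -0.003 0 0 0 255"

```text
t: 8.75
position: [632.5, 267.7, 18.5]
tool_rot: [179.9, -0.1, 60.4]
contact_force: [-0.4, -0.1, 5.7]
finger_gap: 26.5
```

drive_tool --pt "0 0 0.001 0 0 0 180" --pt "0 0 0.001 0 0 0 120" --pt "0 0 0.001 0 0 0 60" --pt "0 0 0.001 0 0 0 30" --pt "0 0 0.001 0 0 0 0" --pt "0 0 0.001 0 0 0 0" --pt "0 0 0.03 0 0 0 0" --pt "0 0 0.09 0 0 0 0" --pt "0 0 0.17 0 0 0 0" --pt "0 0 0.25 0 0 0 0"

```text
t: 9.58
position: [630.8, 267.1, 143.5]
tool_rot: [-179.9, 0.1, 60.4]
contact_force: [1.2, 0.6, 1.5]
finger_gap: 85.7
```

Run:
```python
from h import *
p2,d=shot("side","7")
a=cv2.resize(p2[110:180,240:310],(400,400)); b=cv2.resize(p2[225:325,262:362],(400,400)); cv2.imwrite("pics/c7.png",np.hstack([a,b])[:,:,::-1])
print(disc("side",p2,(245,145,300,180),21,(100,185)))
p,d=shot("top","7"); crop(p,100,150,400,270,2.6,"pics/t7.png")
```

```text
(((269.57464599609375, 158.9865264892578), (12.414509773254395, 24.41288185119629), 88.72196960449219), array([631. , 266.3,  21. ]), ((632.0829467773438, 268.6233825683594), 38.38957977294922))
```

View pics/c7.png

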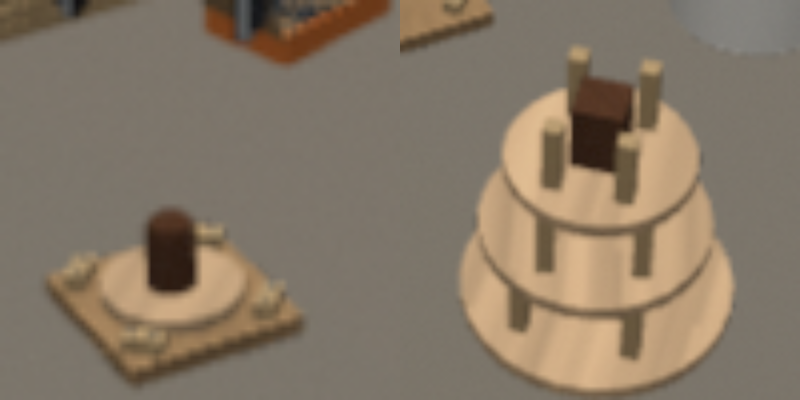

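View pics/t7.png

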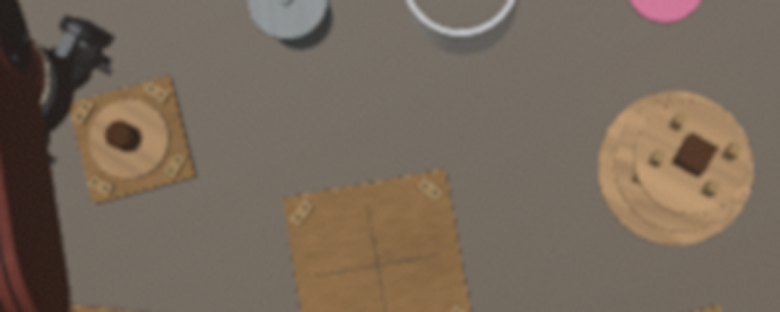

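Crown seated flat inside its stops, side crop (170,285). Now the upper tier: I'll measure its leg tops and block at top crop (696,155).

```bash
cat >> h.py <<'E'
def block(p,box,z,thr=190):
    x0,y0,x1,y1=box; g=p.astype(int).sum(-1); m=np.zeros(g.shape,np.uint8); m[y0:y1,x0:x1]=g[y0:y1,x0:x1]<thr
    c=max(cv2.findContours(m,0,1)[0],key=cv2.contourArea)
    return m.sum(),cv2.minAreaRect(ray("top",c[:,0,:],z)[:,:2].astype(np.float32))
E
python3 - <<'E'
from h import *
L=np.array([(677,122),(655,158),(731,152),(709,188)])/2.6+[100,150]
q=ray("top",L,153)[:,:2]; print(q.round(1),q.mean(0).round(1))
for a,b in((0,1),(2,3),(0,2),(1,3)):
    v=q[b]-q[a]; print(a,b,np.hypot(*v).round(1),np.degrees(np.arctan2(v[1],v[0])).round(1))
z=np.load("pics/top7.npz"); print(block(z['p'],(355,195,382,222),152))
crop(z['p'],325,180,395,250,8,"pics/t7b.png")
s=np.load("pics/side7.npz")['p']
L=np.array([(580,50),(652,65),(552,126),(628,139)])-[400,0]; L=L/4+[262,225]
q=ray("side",L,153)[:,:2]; print(q.round(1),q.mean(0).round(1))
E
```

```text
[[ 640.5 -262.6]
 [ 607.8 -243.3]
 [ 614.5 -310.9]
 [ 581.9 -291.5]] [ 611.2 -277.1]
0 1 38.0 149.5
2 3 37.9 149.3
0 2 54.8 -118.3
1 3 54.7 -118.2
(np.uint64(122), ((611.534912109375, -277.1513671875), (24.5228214263916, 27.331745147705078), 59.75000762939453))
[[ 611.  -245.3]
 [ 644.9 -265.1]
 [ 582.5 -296.9]
 [ 617.5 -314.5]] [ 614.  -280.5]
```

View pics/t7b.png

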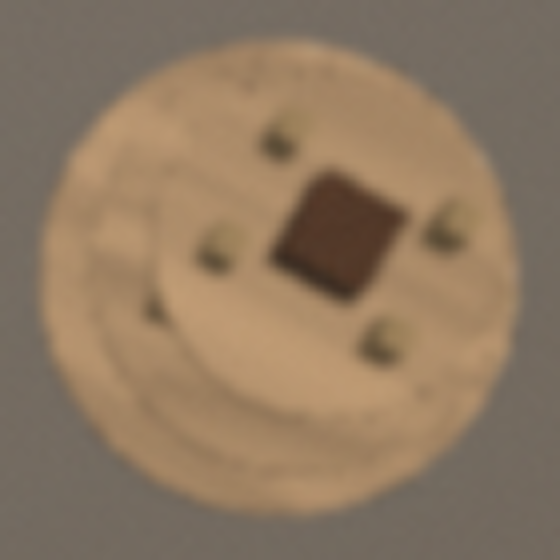

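drive_tool --pt "0 -0.03 0.06 0 0 0 0" --pt "-0.004 -0.09 0.116 0 0 0 0" --pt "-0.008 -0.17 0.116 0 0 0 0" --pt "-0.01 -0.25 0.116 0 0 0 0" --pt "-0.012 -0.33 0.116 0 0 0 0" --pt "-0.014 -0.4 0.116 0 0 0 0" --pt "-0.016 -0.47 0.116 0 0 0 0" --pt "-0.018 -0.54 0.116 0 0 0 0" --pt "-0.018 -0.61 0.116 0 0 0 0" --pt "-0.018 -0.68 0.116 0 0 0 0"

```text
t: 10.52
position: [622.7, -74.2, 201.7]
tool_rot: [179.9, -0.0, 60.4]
contact_force: [0.5, -0.2, 0.2]
finger_gap: 85.2
```

drive_tool --pt "-0.004 -0.08 0 0 0 0 0" --pt "-0.008 -0.16 0 0 0 0 0" --pt "-0.01 -0.24 0 0 0 0 0" --pt "-0.012 -0.32 0 0 0 0 0" --pt "-0.014 -0.39 0 0 0 0 0" --pt "-0.018 -0.415 0 0 0 0 0" --pt "-0.018 -0.415 0 0 0 0 0" --pt "-0.018 -0.415 0 0 0 0 0"

```text
t: 11.18
position: [613.6, -280.2, 200.8]
tool_rot: [180.0, -0.0, 60.3]
contact_force: [-0.5, 0.7, 0.6]
finger_gap: 85.4
```

Go down to z = 112, slowing at the end.

drive_tool --pt "0 0 -0.05 0 0 0 0" --pt "0 0 -0.1 0 0 0 0" --pt "0 0 -0.14 0 0 0 0" --pt "0 0 -0.16 0 0 0 0" --pt "0 0 -0.172 0 0 0 0" --pt "0 0 -0.178 0 0 0 60" --pt "0 0 -0.178 0 0 0 90"

```text
t: 11.77
position: [614.3, -279.4, 111.9]
tool_rot: [180.0, -0.0, 60.4]
contact_force: [0.7, -0.2, -0.3]
finger_gap: 63.6
```

Run:
```python
from h import *
p2,_=shot("side","8"); crop(p2,255,200,365,320,5,"pics/c8.png")
```

```text
(no output)
```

View pics/c8.png

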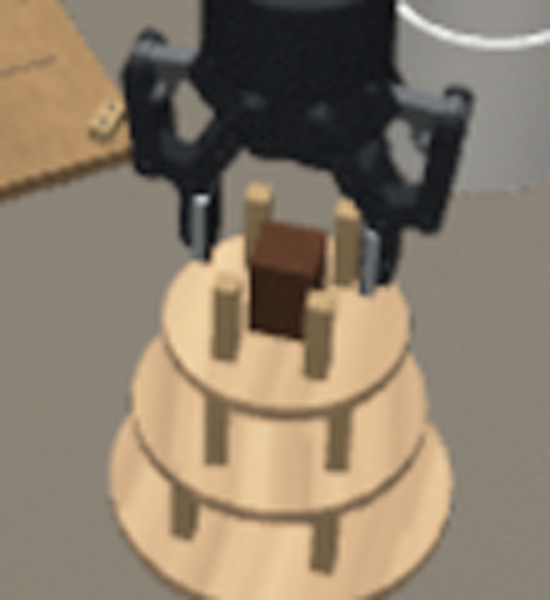

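The fingers, at side crop (200,230) and (370,265), straddle the block and line up with the gap between the legs. Closing.

drive_tool --pt "0 0 0 0 0 0 120" --pt "0 0 0 0 0 0 160" --pt "0 0 0 0 0 0 200" --pt "0 0 0 0 0 0 255" --pt "0 0 0 0 0 0 255" --pt "0 0 0 0 0 0 255" --pt "0 0 0 0 0 0 255" --force 40

```text
t: 12.4
position: [614.5, -280.5, 112.9]
tool_rot: [179.9, -0.0, 60.4]
contact_force: [-1.5, 1.6, 5.8]
finger_gap: 27.2
```

drive_tool --pt "0 0 0.005 0 0 0 255" --pt "0 0 0.015 0 0 0 255" --pt "0 0 0.04 0 0 0 255" --pt "0 0 0.08 0 0 0 255" --pt "0 0 0.1 0 0 0 255" --pt "0 0 0.1 0 0 0 255" --pt "0 0 0.1 0 0 0 255"

```text
t: 12.98
position: [614.4, -280.5, 162.7]
tool_rot: [179.9, 0.0, 60.4]
contact_force: [0.4, 0.8, -1.0]
finger_gap: 26.9
```

Run:
```python
from h import *
o=arm.observe(); print(o['position'],o['tool_rot'],o['finger_gap'],o['contact_force'],o['joint_positions'].round(0))
p2,_=shot("side","9"); crop(p2,255,180,365,320,4,"pics/c9.png")
```

```text
[ 614.44586787 -280.45409858  162.67764759] [1.79861706e+02 4.00059123e-03 6.03646051e+01] 26.888417530695996 [ 0.43359593  0.83094152 -1.04498958] [-31.  21.  82.  -0.  77.  -2.]
```

View pics/c9.png

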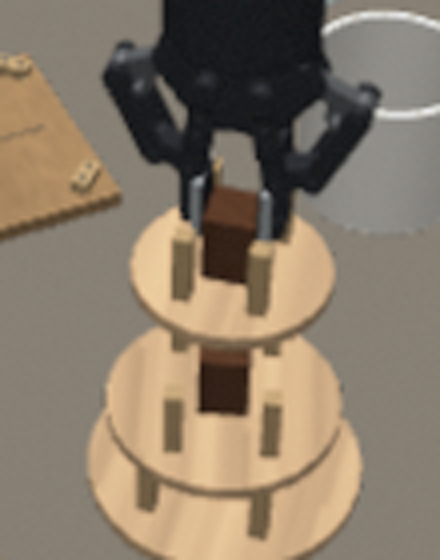

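drive_tool --pt "-0.01 0.026 0.02 0 0 0 255" --pt "-0.03 0.08 0.02 0 0 0 255" --pt "-0.055 0.145 0.02 0 0 0 255" --pt "-0.08 0.21 0.02 0 0 0 255" --pt "-0.106 0.277 0.02 0 0 0 255" --pt "-0.131 0.343 0.02 0 0 0 255" --pt "-0.156 0.41 0.02 0 0 0 255" --pt "-0.182 0.476 0.02 0 0 0 255" --pt "-0.207 0.54 0.02 0 0 0 255" --pt "-0.23 0.6 0.02 0 0 0 255"

```text
t: 13.87
position: [496.9, 21.7, 170.0]
tool_rot: [-179.9, 0.0, 60.4]
contact_force: [1.6, -0.6, -0.0]
finger_gap: 27.4
```

drive_tool --pt "-0.025 0.066 0 0 0 0 255" --pt "-0.05 0.132 0 0 0 0 255" --pt "-0.076 0.2 0 0 0 0 255" --pt "-0.1 0.264 0 0 0 0 255" --pt "-0.126 0.33 0 0 0 0 255" --pt "-0.152 0.4 0 0 0 0 255" --pt "-0.175 0.46 -0.02 0 0 0 255" --pt "-0.192 0.506 -0.06 0 0 0 255" --pt "-0.196 0.518 -0.12 0 0 0 255" --pt "-0.196 0.518 -0.16 0 0 0 255"

```text
t: 14.7
position: [398.2, 280.2, 88.5]
tool_rot: [-179.9, 0.1, 60.6]
contact_force: [-0.4, -0.3, -1.2]
finger_gap: 27.2
```

drive_tool --pt "0 0 -0.02 0 0 0 255" --pt "0 0 -0.02 0 0 0 255" --pt "0 0 -0.02 0 0 0 255"

```text
t: 14.95
position: [400.4, 278.5, 81.0]
tool_rot: [-179.9, 0.1, 60.3]
contact_force: [0.2, -0.9, 0.3]
finger_gap: 26.7
```

Run:
```python
from h import *
o=arm.observe(); print(o['position'],o['tool_rot'],o['finger_gap'],o['contact_force'])
p2,_=shot("side","10"); crop(p2,150,90,250,190,5,"pics/c10.png")
print(disc("side",p2,(160,125,240,195),o['position'][2]-10.9+9,(100,185)))
```

```text
[400.44653949 278.46030893  80.97218588] [-1.79946393e+02  8.38753605e-02  6.03419372e+01] 26.72940701129457 [ 0.18639962 -0.94371015  0.31767914]
(((192.31346130371094, 151.20323181152344), (16.657995223999023, 34.069576263427734), 82.75651550292969), array([398.6, 274.2,  79.1]), ((398.6712646484375, 277.0078125), 50.2518196105957))
```

View pics/c10.png

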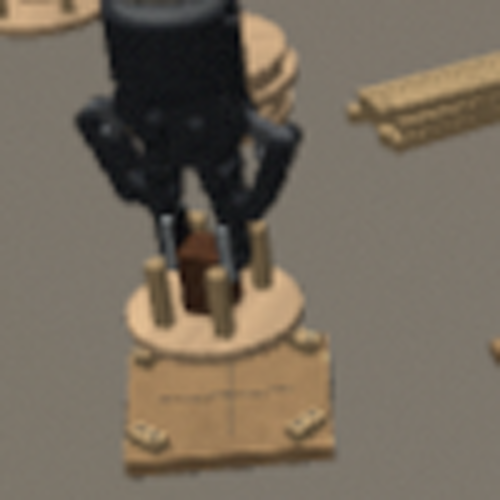

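drive_tool --pt "0 0 -0.04 0 0 0 255" --pt "0 0 -0.07 0 0 0 255" --pt "0 0 -0.09 0 0 0 255" --pt "0 0 -0.1 0 0 0 255" --pt "0 0 -0.106 0 0 0 255" --pt "0 0 -0.109 0 0 0 255" --pt "0 0 -0.109 0 0 0 255" --pt "0 0 -0.109 0 0 0 255"

```text
t: 15.67
position: [401.4, 279.2, 27.7]
tool_rot: [180.0, -0.1, 60.4]
contact_force: [-0.4, 0.1, -1.5]
finger_gap: 27.2
```

Run:
```python
from h import *
p2,_=shot("side","11"); crop(p2,160,120,235,195,7,"pics/c11.png")
```

```text
(no output)
```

View pics/c11.png

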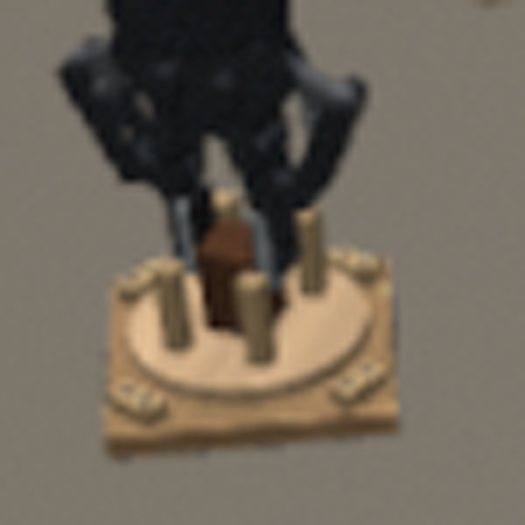

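The disc is between the blocks. I'll lower it in small steps until it touches.

drive_tool --pt "0 0 -0.004 0 0 0 255" --pt "0 0 -0.007 0 0 0 255" --pt "0 0 -0.009 0 0 0 255" --pt "0 0 -0.009 0 0 0 255" --pt "0 0 -0.009 0 0 0 255"

```text
t: 16.13
position: [401.0, 279.2, 23.0]
tool_rot: [180.0, -0.0, 60.4]
contact_force: [-1.6, -0.8, 4.4]
finger_gap: 26.9
```

drive_tool --pt "0 0 0.001 0 0 0 180" --pt "0 0 0.001 0 0 0 130" --pt "0 0 0.001 0 0 0 80" --pt "0 0 0.001 0 0 0 40" --pt "0 0 0.001 0 0 0 20" --pt "0 0 0.001 0 0 0 20" --pt "0 0 0.03 0 0 0 20" --pt "0 0 0.09 0 0 0 0" --pt "0 0 0.17 0 0 0 0" --pt "0 0 0.25 0 0 0 0"

```text
t: 16.97
position: [399.6, 278.3, 147.7]
tool_rot: [-179.9, 0.1, 60.4]
contact_force: [0.4, 0.5, 0.3]
finger_gap: 85.4
```

Run:
```python
from h import *
p2,d=shot("side","12")
a=cv2.resize(p2[120:195,160:235],(400,400)); b=cv2.resize(p2[225:325,262:362],(400,400)); cv2.imwrite("pics/c12.png",np.hstack([a,b])[:,:,::-1])
print(disc("side",p2,(160,125,240,195),21,(100,185)))
p,d=shot("top","12"); a=cv2.resize(p[250:335,100:185],(400,400)); b=cv2.resize(p[180:250,325:395],(400,400)); cv2.imwrite("pics/t12.png",np.hstack([a,b])[:,:,::-1])
print(block(p,(340,195,385,225),101))
```

```text
(((194.70388793945312, 166.75198364257812), (17.700557708740234, 33.506832122802734), 83.4179458618164), array([398.8, 277.3,  21. ]), ((399.1221923828125, 279.78460693359375), 51.09230422973633))
(np.uint64(124), ((611.2520751953125, -276.5501403808594), (26.18585205078125, 27.484521865844727), 75.0628890991211))
```

View pics/c12.png

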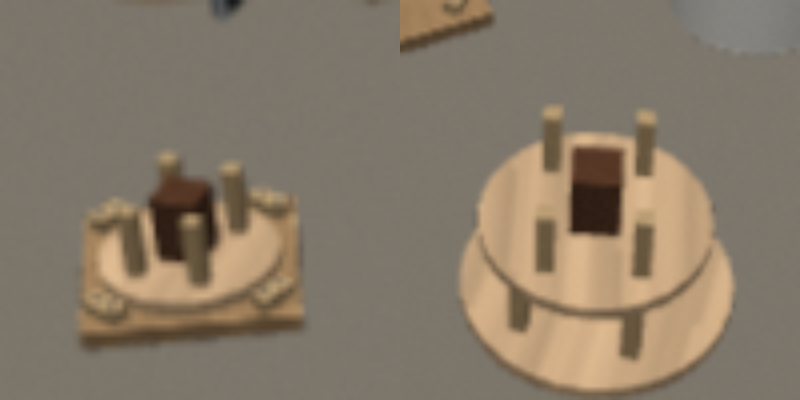

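View pics/t12.png

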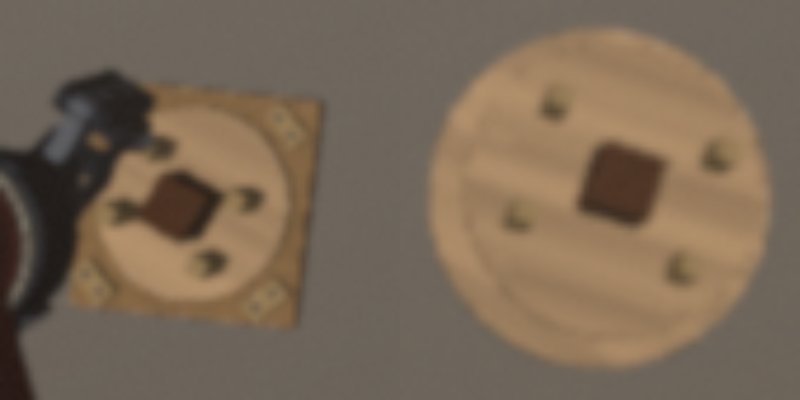

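Upper tier seated inside its stops. The lower tier's block is at top crop (622,183), with its x axis at about -15°, so the tool turns +14.5°.

drive_tool --pt "0.02 -0.05 0.01 0 0 0.02 0" --pt "0.047 -0.125 0.01 0 0 0.06 0" --pt "0.075 -0.195 0.01 0 0 0.1 0" --pt "0.1 -0.265 0.01 0 0 0.121 0" --pt "0.128 -0.335 0.01 0 0 0.121 0" --pt "0.154 -0.405 0.01 0 0 0.121 0" --pt "0.181 -0.475 0.01 0 0 0.121 0" --pt "0.207 -0.545 0.01 0 0 0.121 0" --pt "0.234 -0.615 0.01 0 0 0.121 0" --pt "0.26 -0.685 0.01 0 0 0.121 0"

```text
t: 17.9
position: [531.1, -65.4, 152.0]
tool_rot: [-180.0, -0.0, 74.9]
contact_force: [0.8, 0.4, -0.2]
finger_gap: 85.2
```

drive_tool --pt "0.027 -0.07 0 0 0 0 0" --pt "0.054 -0.14 0 0 0 0 0" --pt "0.08 -0.21 0 0 0 0 0" --pt "0.107 -0.28 0 0 0 0 0" --pt "0.134 -0.35 0 0 0 0 0" --pt "0.156 -0.41 0 0 0 0 0" --pt "0.165 -0.432 0 0 0 0 0" --pt "0.165 -0.432 0 0 0 0 0" --pt "0.165 -0.432 0 0 0 0 0"

```text
t: 18.65
position: [612.8, -279.8, 151.2]
tool_rot: [-179.9, -0.0, 74.8]
contact_force: [-0.8, 0.5, 0.3]
finger_gap: 85.7
```

Down 89 mm to z ≈ 62.

drive_tool --pt "0 0 -0.05 0 0 0 0" --pt "0 0 -0.1 0 0 0 0" --pt "0 0 -0.14 0 0 0 0" --pt "0 0 -0.16 0 0 0 0" --pt "0 0 -0.172 0 0 0 0" --pt "0 0 -0.179 0 0 0 60" --pt "0 0 -0.179 0 0 0 90"

```text
t: 19.23
position: [613.5, -279.0, 63.1]
tool_rot: [180.0, -0.0, 74.9]
contact_force: [-0.0, 0.1, 0.3]
finger_gap: 64.0
```

Run:
```python
from h import *
p2,_=shot("side","13"); crop(p2,255,200,365,320,5,"pics/c13.png")
```

```text
(no output)
```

View pics/c13.png

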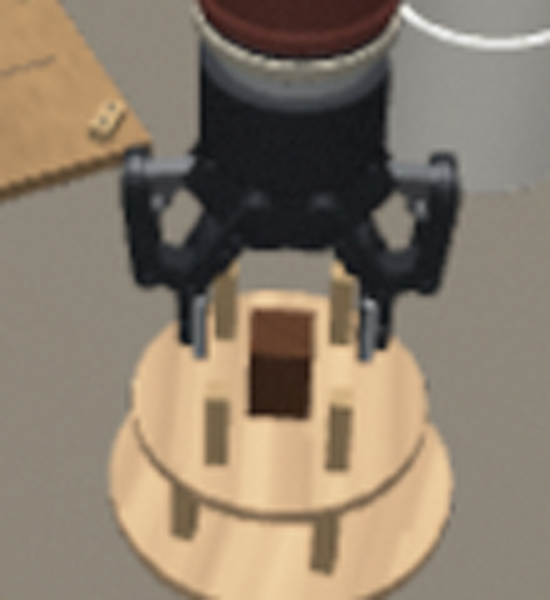

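drive_tool --pt "0 0 0 0 0 0 120" --pt "0 0 0 0 0 0 160" --pt "0 0 0 0 0 0 200" --pt "0 0 0 0 0 0 255" --pt "0 0 0 0 0 0 255" --pt "0 0 0 0 0 0 255" --pt "0 0 0 0 0 0 255" --force 45

```text
t: 19.87
position: [614.3, -280.2, 64.6]
tool_rot: [179.9, 0.0, 74.9]
contact_force: [-1.0, 1.5, 5.7]
finger_gap: 27.1
```

drive_tool --pt "0 0 0.005 0 0 0 255" --pt "0 0 0.015 0 0 0 255" --pt "0 0 0.04 0 0 0 255" --pt "0 0 0.08 0 0 0 255" --pt "0 0 0.1 0 0 0 255" --pt "0 0 0.1 0 0 0 255" --pt "0 0 0.1 0 0 0 255"

```text
t: 20.45
position: [614.0, -280.0, 114.1]
tool_rot: [179.9, 0.0, 74.9]
contact_force: [-0.0, 0.5, -1.3]
finger_gap: 26.8
```

Run:
```python
from h import *
o=arm.observe(); print(o['position'],o['tool_rot'],o['finger_gap'],o['contact_force'],o['joint_positions'].round(0))
p2,_=shot("side","14"); crop(p2,255,180,365,320,4,"pics/c14.png")
```

```text
[ 613.96245632 -279.97477813  114.13541583] [1.79872015e+02 3.72118022e-02 7.48865254e+01] 26.843089920228746 [-0.0181684   0.47305464 -1.30192537] [-31.  24.  84.  -0.  72. -16.]
```

View pics/c14.png

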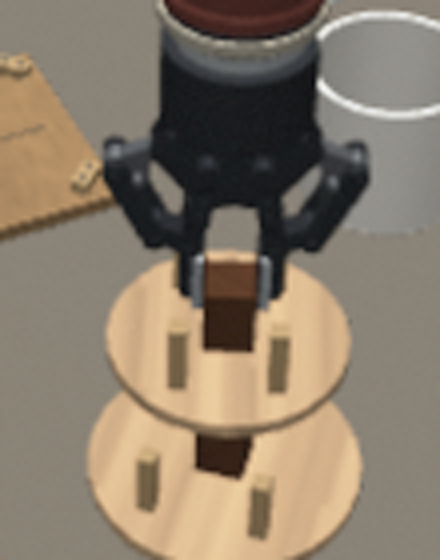

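drive_tool --pt "-0.03 0 0 0 0 0 255" --pt "-0.09 0.002 0 0 0 0 255" --pt "-0.16 0.004 0 0 0 0 255" --pt "-0.23 0.006 0 0 0 0 255" --pt "-0.3 0.008 0 0 0 0 255" --pt "-0.37 0.009 0 0 0 0 255" --pt "-0.42 0.009 0 0 0 0 255" --pt "-0.443 0.009 -0.02 0 0 0 255" --pt "-0.443 0.009 -0.06 0 0 0 255" --pt "-0.443 0.009 -0.08 0 0 0 255"

```text
t: 21.33
position: [389.8, -273.9, 70.5]
tool_rot: [-179.9, -0.1, 74.8]
contact_force: [0.1, 1.0, -2.4]
finger_gap: 26.7
```

drive_tool --pt "0 0 0 0 0 0 255" --pt "0 0 0 0 0 0 255" --pt "0 0 0 0 0 0 255"

```text
t: 21.58
position: [392.3, -275.1, 73.1]
tool_rot: [-180.0, -0.0, 74.9]
contact_force: [-0.1, 0.4, -0.7]
finger_gap: 26.8
```

Run:
```python
from h import *
o=arm.observe(); print(o['position'],o['tool_rot'],o['finger_gap'],o['contact_force'])
p2,_=shot("side","15"); crop(p2,150,220,280,350,4,"pics/c15.png")
print(disc("side",p2,(160,235,265,320),o['position'][2]-13+9,(100,185)))
```

```text
[ 392.30969131 -275.1399686    73.14386681] [-1.79998786e+02 -3.39098602e-03  7.49173143e+01] 26.758440834939858 [-0.06041487  0.39697406 -0.7224253 ]
(((207.57443237304688, 293.99859619140625), (43.574188232421875, 66.8620834350586), 79.53909301757812), array([ 387.3, -279.8,   69.1]), ((384.489013671875, -274.673095703125), 71.38470458984375))
```

View pics/c15.png

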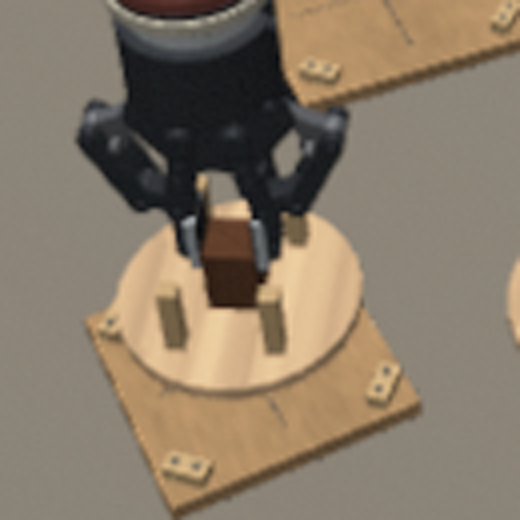

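drive_tool --pt "0 0 -0.03 0 0 0 255" --pt "0 0 -0.06 0 0 0 255" --pt "0 0 -0.075 0 0 0 255" --pt "0 0 -0.083 0 0 0 255" --pt "0 0 -0.088 0 0 0 255" --pt "0 0 -0.088 0 0 0 255" --pt "0 0 -0.088 0 0 0 255" --pt "0 0 -0.088 0 0 0 255"

```text
t: 22.3
position: [392.3, -275.5, 29.6]
tool_rot: [179.9, 0.0, 74.9]
contact_force: [0.2, -0.9, -0.8]
finger_gap: 26.9
```

Run:
```python
from h import *
p2,_=shot("side","16"); crop(p2,150,240,270,350,5,"pics/c16.png")
```

```text
(no output)
```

View pics/c16.png

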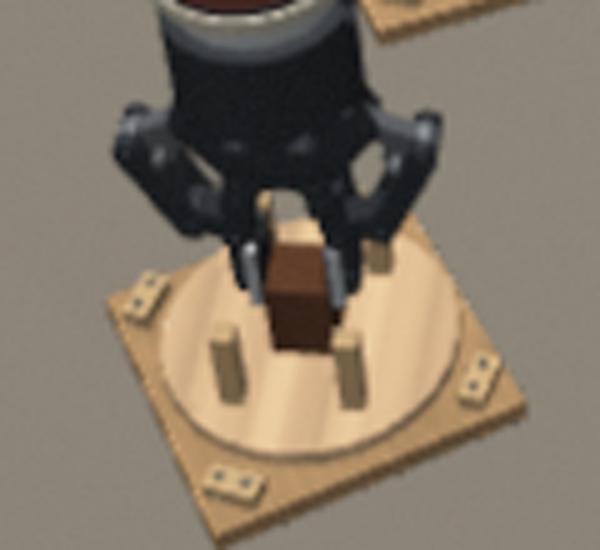

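The disc is well centred between the blocks. Lowering until it touches.

drive_tool --pt "0 0 -0.004 0 0 0 255" --pt "0 0 -0.007 0 0 0 255" --pt "0 0 -0.009 0 0 0 255" --pt "0 0 -0.009 0 0 0 255" --pt "0 0 -0.009 0 0 0 255"

```text
t: 22.77
position: [392.0, -275.3, 25.5]
tool_rot: [180.0, 0.0, 74.9]
contact_force: [-3.0, 3.1, 8.9]
finger_gap: 26.8
```

drive_tool --pt "0 0 0.001 0 0 0 180" --pt "0 0 0.001 0 0 0 130" --pt "0 0 0.001 0 0 0 80" --pt "0 0 0.001 0 0 0 40" --pt "0 0 0.001 0 0 0 20" --pt "0 0 0.001 0 0 0 20" --pt "0 0 0.03 0 0 0 20" --pt "0 0 0.09 0 0 0 0" --pt "0 0 0.17 0 0 0 0" --pt "0 0 0.22 0 0 0 0"

```text
t: 23.6
position: [392.4, -275.6, 137.3]
tool_rot: [179.9, 0.1, 74.9]
contact_force: [0.9, -0.1, 0.9]
finger_gap: 85.3
```

Run:
```python
from h import *
p2,d=shot("side","17")
a=cv2.resize(p2[230:350,150:270],(400,400)); b=cv2.resize(p2[235:325,267:357],(400,400)); cv2.imwrite("pics/c17.png",np.hstack([a,b])[:,:,::-1])
p,d=shot("top","17"); a=cv2.resize(p[255:345,312:402],(400,400)); b=cv2.resize(p[180:250,325:395],(400,400)); cv2.imwrite("pics/t17.png",np.hstack([a,b])[:,:,::-1])
print(block(p,(340,195,385,228),50))
```

```text
(np.uint64(103), ((612.501953125, -276.7286376953125), (24.073917388916016, 27.45366096496582), 59.86437225341797))
```

View pics/c17.png

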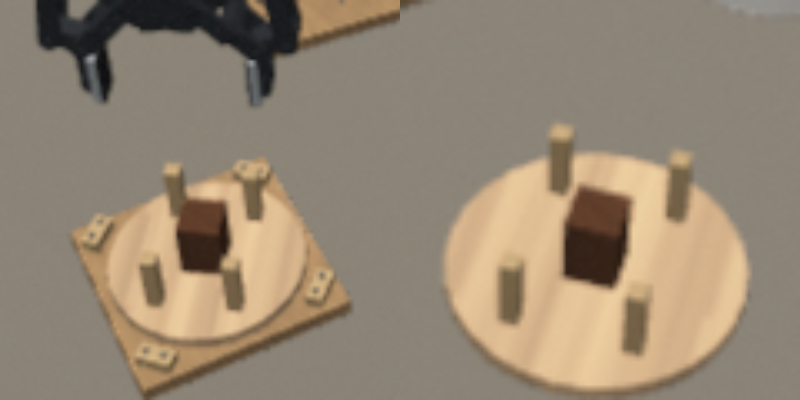

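View pics/t17.png

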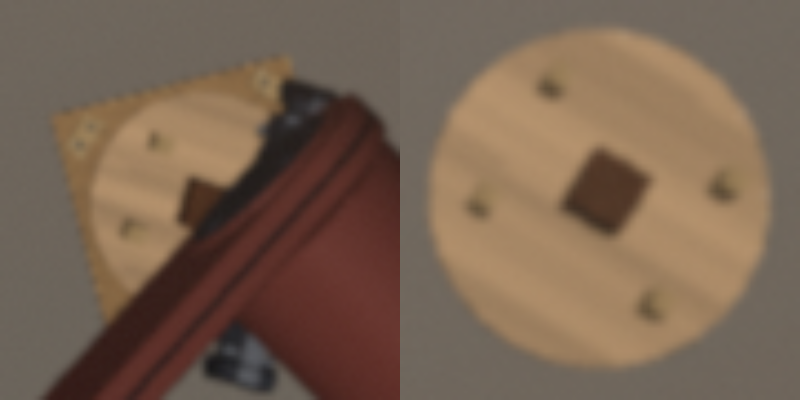

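Lower tier seated. The base block is at top crop (607,190), x axis at -30°, so the tool turns back to yaw 60.

drive_tool --pt "0.06 -0.001 0 0 0 -0.04 0" --pt "0.13 -0.003 0 0 0 -0.08 0" --pt "0.2 -0.005 0 0 0 -0.124 0" --pt "0.27 -0.006 0 0 0 -0.124 0" --pt "0.34 -0.008 0 0 0 -0.124 0" --pt "0.4 -0.009 0 0 0 -0.124 0" --pt "0.443 -0.009 0 0 0 -0.124 0" --pt "0.443 -0.009 -0.06 0 0 -0.124 0" --pt "0.443 -0.009 -0.1 0 0 -0.124 0" --pt "0.443 -0.009 -0.1 0 0 -0.124 0"

```text
t: 24.53
position: [609.8, -277.0, 77.2]
tool_rot: [-179.4, -0.0, 60.0]
contact_force: [-1.2, -0.1, -1.9]
finger_gap: 85.4
```

drive_tool --pt "0 0 0 0 0 0 0" --pt "0 0 0 0 0 0 0"

```text
t: 24.7
position: [613.4, -279.8, 84.9]
tool_rot: [180.0, 0.0, 60.0]
contact_force: [0.1, -0.1, 0.7]
finger_gap: 85.5
```

Down 72 mm to about z = 13.

drive_tool --pt "0 0 -0.05 0 0 0 0" --pt "0 0 -0.09 0 0 0 0" --pt "0 0 -0.12 0 0 0 0" --pt "0 0 -0.135 0 0 0 0" --pt "0 0 -0.144 0 0 0 60" --pt "0 0 -0.144 0 0 0 90" --pt "0 0 -0.144 0 0 0 90"

```text
t: 25.28
position: [613.9, -280.0, 13.5]
tool_rot: [179.9, 0.0, 60.0]
contact_force: [0.7, -0.6, 0.9]
finger_gap: 55.3
```

Run:
```python
from h import *
p2,_=shot("side","18"); crop(p2,255,210,365,320,5,"pics/c18.png")
```

```text
(no output)
```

View pics/c18.png

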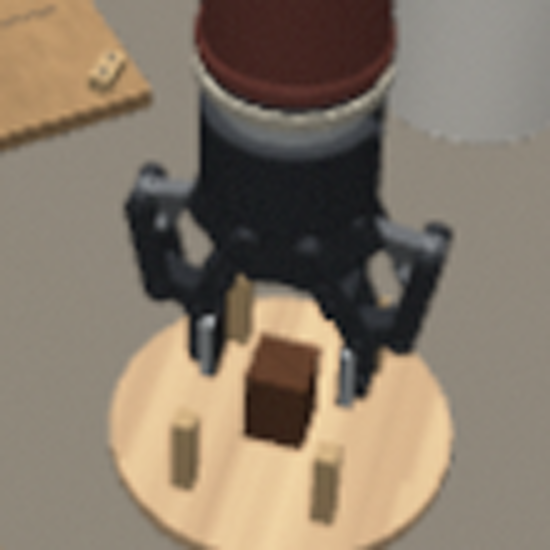

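drive_tool --pt "0 0 0 0 0 0 120" --pt "0 0 0 0 0 0 160" --pt "0 0 0 0 0 0 200" --pt "0 0 0 0 0 0 255" --pt "0 0 0 0 0 0 255" --pt "0 0 0 0 0 0 255" --pt "0 0 0 0 0 0 255" --force 50

```text
t: 25.92
position: [614.2, -280.0, 13.6]
tool_rot: [179.9, 0.0, 60.0]
contact_force: [0.2, 0.7, 5.8]
finger_gap: 26.8
```

drive_tool --pt "0 0 0.005 0 0 0 255" --pt "0 0 0.015 0 0 0 255" --pt "0 0 0.04 0 0 0 255" --pt "0 0 0.08 0 0 0 255" --pt "0 0 0.14 0 0 0 255" --pt "0 0 0.14 0 0 0 255" --pt "0 0 0.14 0 0 0 255"

```text
t: 26.5
position: [615.2, -280.6, 85.8]
tool_rot: [179.7, 0.0, 60.0]
contact_force: [-0.9, 0.2, -2.5]
finger_gap: 26.5
```

Run:
```python
from h import *
o=arm.observe(); print(o['position'],o['tool_rot'],o['finger_gap'],o['contact_force'],o['joint_positions'].round(0))
p2,_=shot("side","19"); crop(p2,255,170,365,320,4,"pics/c19.png")
```

```text
[ 615.15247928 -280.60371534   85.7578056 ] [1.79683036e+02 5.55316651e-03 6.00116444e+01] 26.452318169065894 [-0.92492772  0.15353532 -2.48452957] [-31.  25.  85.   0.  69.  -1.]
```

View pics/c19.png

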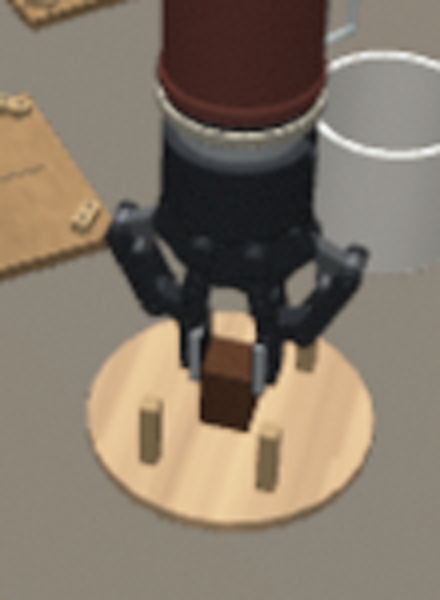

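drive_tool --pt "-0.01 0.03 0 0 0 0 255" --pt "-0.03 0.09 0 0 0 0 255" --pt "-0.055 0.16 0 0 0 0 255" --pt "-0.08 0.23 0 0 0 0 255" --pt "-0.105 0.3 0 0 0 0 255" --pt "-0.13 0.37 0 0 0 0 255" --pt "-0.155 0.44 0 0 0 0 255" --pt "-0.18 0.51 0 0 0 0 255" --pt "-0.2 0.57 0 0 0 0 255" --pt "-0.205 0.59 0 0 0 0 255"

```text
t: 27.38
position: [507.0, 19.4, 80.3]
tool_rot: [-179.7, 0.0, 60.2]
contact_force: [0.4, 0.7, -2.0]
finger_gap: 26.8
```

drive_tool --pt "0 0 -0.03 0 0 0 255" --pt "0 0 -0.05 0 0 0 255" --pt "0 0 -0.065 0 0 0 255" --pt "0 0 -0.065 0 0 0 255" --pt "0 0 -0.065 0 0 0 255"

```text
t: 27.8
position: [510.0, 14.8, 48.8]
tool_rot: [-179.9, 0.1, 59.9]
contact_force: [1.0, 0.3, -2.8]
finger_gap: 26.3
```

Run:
```python
from h import *
o=arm.observe(); print(o['position'],o['tool_rot'],o['finger_gap'],o['contact_force'])
p2,_=shot("side","20"); crop(p2,195,140,305,250,5,"pics/c20.png")
```

```text
[510.001172    14.84825118  48.79042199] [-1.79865857e+02  6.19894884e-02  5.99419606e+01] 26.301455250663693 [ 0.95496162  0.3119142  -2.79954568]
```

View pics/c20.png

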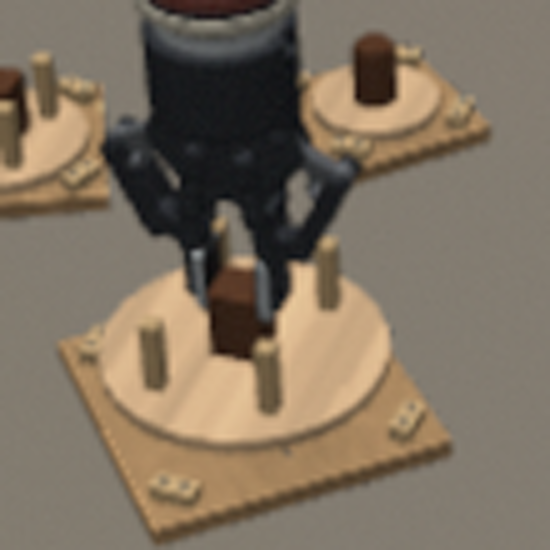

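drive_tool --pt "0.001 0 -0.02 0 0 0 255" --pt "0.001 0 -0.03 0 0 0 255" --pt "0.001 0 -0.036 0 0 0 255" --pt "0.001 0 -0.036 0 0 0 255" --pt "0.001 0 -0.036 0 0 0 255"

```text
t: 28.27
position: [511.0, 15.4, 31.6]
tool_rot: [-180.0, 0.0, 60.0]
contact_force: [0.1, -0.3, -1.6]
finger_gap: 26.4
```

Run:
```python
from h import *
p2,_=shot("side","21"); crop(p2,195,140,305,250,5,"pics/c21.png")
```

```text
(no output)
```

View pics/c21.png

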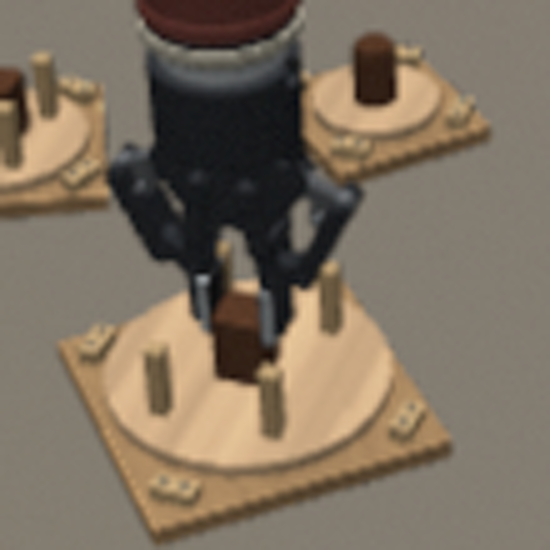

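The disc is centred, about 6 mm up. Lowering until it touches.

drive_tool --pt "0 0 -0.004 0 0 0 255" --pt "0 0 -0.007 0 0 0 255" --pt "0 0 -0.01 0 0 0 255" --pt "0 0 -0.012 0 0 0 255" --pt "0 0 -0.013 0 0 0 255" --pt "0 0 -0.013 0 0 0 255"

```text
t: 28.82
position: [511.3, 15.5, 25.6]
tool_rot: [-180.0, 0.0, 60.0]
contact_force: [-2.4, 0.1, 2.0]
finger_gap: 26.9
```

drive_tool --pt "0 0 0 0 0 0 180" --pt "0 0 0 0 0 0 130" --pt "0 0 0 0 0 0 80" --pt "0 0 0 0 0 0 40" --pt "0 0 0 0 0 0 20" --pt "0 0 0 0 0 0 20" --pt "0 0 0.03 0 0 0 20" --pt "0 0 0.09 0 0 0 0" --pt "0 0 0.17 0 0 0 0" --pt "0 0 0.25 0 0 0 0"

```text
t: 29.65
position: [510.1, 15.6, 150.7]
tool_rot: [-179.9, 0.1, 60.0]
contact_force: [1.9, -0.1, 0.7]
finger_gap: 85.5
```

drive_tool --pt "0 0.05 0.08 0 0 0 0" --pt "-0.02 0.12 0.1 0 0 0 0" --pt "-0.04 0.19 0.1 0 0 0 0" --pt "-0.06 0.25 0.1 0 0 0 0" --pt "-0.06 0.25 0.1 0 0 0 0" --pt "-0.06 0.25 0.1 0 0 0 0"

```text
t: 30.15
position: [480.8, 141.7, 200.5]
tool_rot: [180.0, -0.0, 60.2]
contact_force: [0.8, -0.9, -0.0]
finger_gap: 85.5
```

Run:
```python
from h import *
o=arm.observe(); print(o['t'],o['position'],o['contact_force'],o['finger_gap'])
p2,_=shot("side","22"); crop(p2,140,100,400,360,2.3,"pics/c22.png")
p,d=shot("top","22"); crop(p,80,100,420,350,2.3,"pics/t22.png")
```

```text
30.15 [480.82424675 141.72703843 200.51984608] [ 0.77261487 -0.86368578 -0.04050779] 85.48129904796234
```

View pics/c22.png

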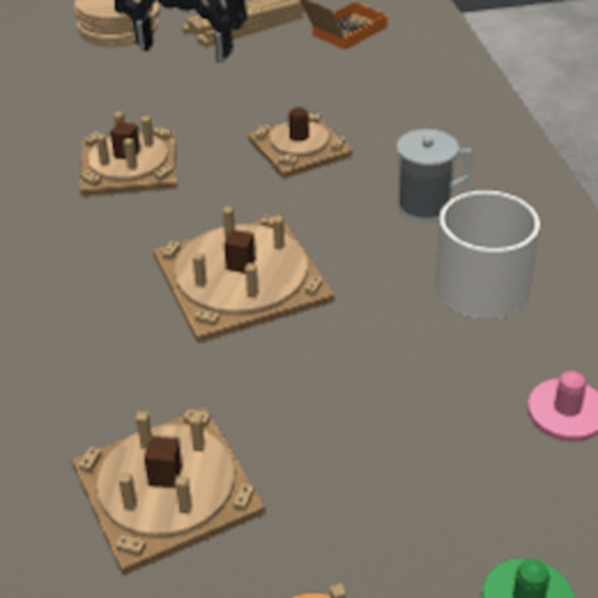

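View pics/t22.png

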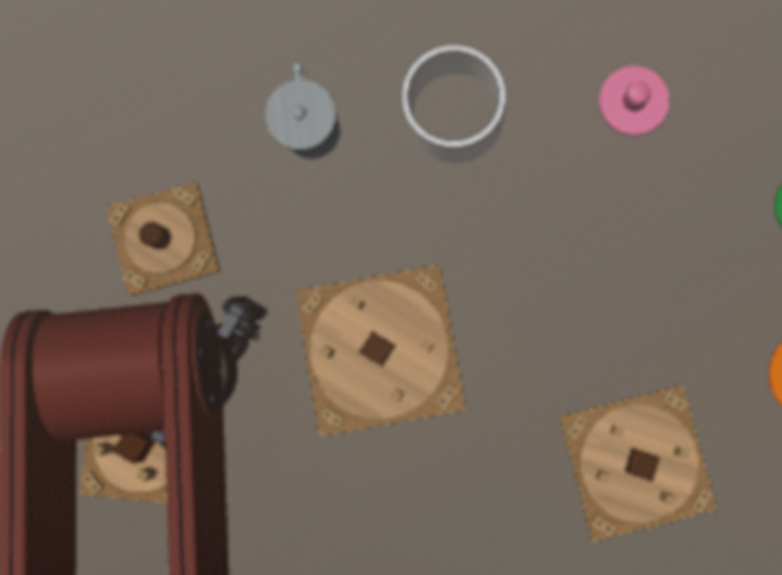

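All four tiers lie flat and centred between their stops, and the glass and pipe are where they were. Handing in.

```bash
python3 -c "
from cell import arm
print(arm.job_done())"
```

```text
the job is handed in; nothing more can be done
None
```

I took the stand apart from the top down and set each tier in its own jig: crown, then upper, lower and base. Each was lowered until it touched the board (2–9 N) before I let go. I handed the job in at about t = 30 s.

**Last checks:** Pictures from both cameras showed every disc flat and centred between its stop blocks. The top view of the upper tier was partly hidden by the arm, but the side view and an earlier top view showed it seated. By eye, the glass, the pipe and the look-alikes in view had not moved. The gripper was open and clear of everything.

**What failed or disagreed:**
- **First crown grip:** it closed on the knob's rounded tip (24 mm gap), so I opened, went lower and gripped again before lifting.
- **Camera disagreement:** the two cameras differed by 1–5 mm on the jig centres, so I used the top camera's values.
- **Lower tier check:** one disc fit, taken while the tier hung above its jig, read 5–8 mm off because a stop block got into the colour mask. I went by the pictures instead.

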